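# Move a freshly coated cast cover to the drying stand with a spatula

## Robot

A 6-joint arm with a two-finger parallel gripper is mounted at the origin on the work surface. World frame = base frame: x ahead of the robot, y to its left, z up, the work surface at z = 0. Lengths are in m, angles in rad, forces in N, time in s.
With the tool pointing down it reaches from about 0.25 to 0.775 m from the base axis. Payload 4 kg.
Tool frame: the origin (TCP) lies at the very end of the fingers, on their centre line; the grasp point (between the pads) lies robot.grip_depth behind it (robot.grip_depth is the distance from the TCP to the grasp point, in m); z points along the fingers, y is the line along which they close (so a half turn about z gives the same grasp; the last joint's range is limited). The gripper opens to 94 mm and grips with 3 to 60 N. Pads are 16 mm wide; open, the fingers measure 119 mm over their backs; the gripper's body (75 mm by 177 mm) begins 78 mm behind the grasp point.
Start: joints at [-1.345, 0.087, 1.371, -0, 1.684, -0.103], TCP at [0.178, -0.521, 0.206] pointing down, gripper open.
Joint ranges: [-3.1, 3.1], [-0.76, 2.03], [0.27, 2.55], [-1.08, 4.22], [0.17, 2.65], [-2.57, 2.57]. Speed limits (rad/s): [2.79, 2.79, 3.14, 3.14, 3.14, 3.14].

## Interface

Orientations are given as [roll, pitch, yaw] about the fixed x, y, z axes, in that order (R = Rz(yaw) Ry(pitch) Rx(roll)).
In Python, from station import robot gives the robot as it stands. Calls block until the motion is done:
- robot.move_ptp(position, orientation): joint-space move of the TCP to a pose.
- robot.servo_line(position, vel=0.15, ori=None): straight line of the TCP; ori=None keeps the orientation; vel is the mean speed in m/s.
- robot.move_j(angles): joint-space move.
- robot.gripper_open() and robot.grasp(): open the fingers fully, or close them until they stop; the grip force is fixed at half the most.
- robot.dwell(seconds).
- robot.inverse_kinematics(position, orientation): joint angles nearest the present ones, or None.
- robot.read_state(): the state.
- robot.read_camera(name): name is "scene" or "top" or "wrist"; returns a dict with "color" (480x640x3 uint8, red, green, blue), "fx", "fy", "cx", "cy" (pixels), "extrinsics" (4x4, takes a point from world to camera coordinates); the wrist camera has in their place "mount" (4x4, takes a point from camera to tool coordinates, whose origin is the TCP and whose axes are the flange's). Camera axes: x right, y down, z forward; pixel columns grow to the right and rows downward; lengths in m; the calibration is good to about 2 mm. A picture is of the moment at which its call begins: read the wrist's pose just before it. There is no depth.
A pose or a line that the arm cannot do raises robot.PlanningError and nothing moves.
- robot.job_done(): hands the job in; it is judged then, once.
The state is a dict: "time_s": time; "joints": joint angles; "joint_vel": joint speeds; "tau": joint torques, N m; "position": TCP position; "orientation": TCP orientation; "contact_force": force on the tool from outside, world axes, zero at the start; "torque": the same for the moment, N m; "opening": opening from 0.0 (shut) to 1.0 (fully open); "grip_force": force on a finger pad.
Only numpy, scipy, OpenCV 4.12 (cv2) and the standard library are available. Lean on these libraries where they do the work, as an engineer would, in place of code of your own. Each camera call takes 0.05 s, during which the arm holds its last target. There are 200 camera calls.

## Task

Clear the drying stand first: put the round plug in the round dish and the angle bracket in the square tray. Then slide the spatula under the freshly coated cover, lift it and set it flat on the stand between the lips, without ever touching the cover with the gripper or dropping it. Draw the blade out and lay the spatula flat on the bench again, leaving everything else where it is.

Things in the scene. Friction and masses are not known exactly. Their poses are not given: they have to be found in the camera images.
- cover: Freshly coated aluminium cover, dark criss-cross ribs on top, flat on the bench, front left. 4 mm plate, 70 (own x) by 104 mm (own y), on two side skirts (6 mm thick, 8 mm tall, along the 70 mm sides), 12 mm high in all. Below it a tunnel 8 mm high, 92 mm wide, open at both x ends. Origin: centre of underside. +x runs along the tunnel, mostly to world +y at the start: slide in from the right.
- spatula: Steel spatula lying flat, 0.22 kg. Origin: blade underside below the middle of the handle; +x points to the tip. Blade 64 mm wide (y), 3 mm thick, x = -35 to 100 mm, then a tip 60 mm wide, 2 mm thick, to x = 118 mm. Handle: level wooden bar along x above the origin, 80 x 20 x 20 mm, z = 42 to 62 mm, on two thin posts; grip it from above across y.
- stand: Low fixed plywood drying stand ahead of the robot. Deck 120 mm deep (own x), 162 mm wide (own y), its top at z = 30 mm. Lips 6 mm thick, 8 mm above the deck, on the far (+x), left and right edges leave x = -60 to 54 mm, y = -75 to 75 mm clear; the near (-x) edge is open. Origin: under the centre, at bench level; +x points away from the robot.
- plug: Round turned steel plug standing on the stand's deck: flange 34 mm diameter and 7 mm high at the bottom, above it a stem 24 mm diameter, total height 32 mm, 0.06 kg. Origin: centre of its underside.
- bracket: Steel angle bracket (L) standing on the stand's deck, 0.07 kg: base 40 mm (own x) by 34 mm (own y) by 6 mm, and along its -y edge an upright flange 40 mm long, 8 mm thick (centred at y = -13 mm), up to z = 36 mm. Origin: centre of the underside of the base.
- dish: Fixed round open steel dish, 110 mm across its rim (100 mm at the foot), 35 mm high, 3 mm wall, inner floor at 4 mm, right of the robot's centre line. Origin: centre of its underside.
- tray: Fixed square open steel tray, 110 mm by 110 mm outside, 35 mm high, 4 mm wall and floor, right of the robot's centre line. Origin: centre of its underside.
- green_tin: Bystander: open green paint tin, 80 mm diameter, 85 mm high; origin at the centre of its underside.
- red_tin: Bystander: open red paint tin, 68 mm diameter, 95 mm high; origin at the centre of its underside.
- tin_lid: Bystander: steel tin lid lying flat, 72 mm diameter, 6 mm high; origin at the centre of its underside.
- brush: Bystander: paint brush lying on the left of the bench, under 250 mm long; origin on its underside.
- driver: Bystander: screwdriver lying on the right of the bench, under 250 mm long; origin on its underside.
- tape_roll: Bystander: cardboard tape roll lying flat, 64 mm outside diameter, 20 mm high; origin at the centre of its underside.
- oil_bottle: Bystander: small grey bottle, 40 mm diameter, 100 mm high; origin at the centre of its underside.

How it is judged:
On the way, in this order (a step that is already met when the one before it is completed fails the run):
1. The stand is cleared: the plug lies in the round dish and the bracket in the square tray, both let go (horizontal distance between plug and dish below 0.05 m and height (world z) of plug below 0.04 m and x of bracket in the frame of tray between -0.053 and 0.053 m and y of bracket in the frame of tray between -0.053 and 0.053 m and height (world z) of bracket below 0.045 m and contact force between the fingers and plug below 0.2 N and contact force between the fingers and bracket below 0.2 N), for 0.2 s.
2. The cover is carried on the spatula, its underside more than 50 mm above the bench (height (world z) of cover above 0.05 m and contact force between cover and spatula above 0.3 N), for 0.2 s.
3. The cover sits flat on the deck, centred within 22 mm each way, square within 14 degrees; the blade is fully out (spatula origin over 150 mm from the cover's centre) (x of cover in the frame of stand between -0.022 and 0.022 m and y of cover in the frame of stand between -0.022 and 0.022 m and z of cover in the frame of stand between 0.027 and 0.033 m and angle between cover's own z axis and vertical below 0.06 rad and angle between the x axis of cover and the x axis of stand, either way round below 0.25 rad and horizontal distance between cover and spatula above 0.15 m and contact force between cover and spatula below 0.05 N), for 0.2 s.
At the end, for the whole second after the job is handed in: Cover flat on the stand's deck (height within 3 mm, tilt under 3 deg), centred within 22 mm each way, square within 14 deg; plug in the round dish, bracket in the square tray; spatula flat on the bench, blade down (within 6 mm, tilt under 3 deg), released; it and the cover at rest (horizontal distance between plug and dish below 0.05 m and height (world z) of plug below 0.04 m and x of bracket in the frame of tray between -0.053 and 0.053 m and y of bracket in the frame of tray between -0.053 and 0.053 m and height (world z) of bracket below 0.045 m and x of cover in the frame of stand between -0.022 and 0.022 m and y of cover in the frame of stand between -0.022 and 0.022 m and z of cover in the frame of stand between 0.027 and 0.033 m and angle between cover's own z axis and vertical below 0.06 rad and angle between the x axis of cover and the x axis of stand, either way round below 0.25 rad and height (world z) of spatula below 0.006 m and angle between spatula's own z axis and vertical below 0.05 rad and linear speed of each of spatula, cover below 0.02 m/s and contact force between the fingers and spatula below 0.1 N); the robot touches nothing.
It fails at once if The gripper or arm touches the coated cover (more than 0.5 N) (contact force between any of the fingers, the arm and cover above 0.5 N).
It fails at once if The cover is dropped or flung (faster than 0.6 m/s) (linear speed of cover above 0.6 m/s).
It fails at once if The cover tips by more than 20 degrees (angle between cover's own z axis and vertical above 0.35 rad).
It fails at once if A bystander (tins, lid, brush, screwdriver, tape roll, bottle) is moved by more than 20 mm (distance of any of green_tin, red_tin, tin_lid, brush, driver, tape_roll, oil_bottle from where it was at the start of the episode above 0.02 m).
It also fails if it takes over 72 s, if anything falls off the work surface, if the arm or the gripper's body presses on something with over 40 N, if the wrist force passes 120 N, or if a joint passes its speed limit or range.

## Working session

There is one attempt and no reset: what is moved stays moved. The work goes in short steps, each a Python script; the robot and the scene stay as the last script left them, time stands still between calls to the robot, and variables do not carry over. Pictures are saved under pics/ and viewed, at most 11 in all, crops included, and the job is handed in when it is done.

```bash
mkdir -p pics; ls
python3 - <<'E'
from station import robot
import cv2,numpy as np
for n in ["top","scene"]:
    c=robot.read_camera(n); cv2.imwrite(f"pics/{n}0.png",c["color"][:,:,::-1]); print(n,c["fx"],c["fy"],c["cx"],c["cy"]); print(np.round(c["extrinsics"],4))
s=robot.read_state(); print(s["time_s"],s["position"],s["orientation"],robot.grip_depth)
E
```

```text
pics
top 529.7922558886448 529.7922558886448 324.1606782443501 242.48740372933182
[[ 2.0000e-03 -9.9980e-01 -1.8900e-02  1.0000e-04]
 [-9.8480e-01  1.3000e-03 -1.7340e-01  5.5950e-01]
 [ 1.7340e-01  1.9000e-02 -9.8470e-01  1.1199e+00]
 [ 0.0000e+00  0.0000e+00  0.0000e+00  1.0000e+00]]
scene 619.4068947375639 619.4068947375639 333.6850696046433 236.49188379342746
[[-0.8134  0.5817 -0.0073  0.4642]
 [ 0.4329  0.5968 -0.6756 -0.2117]
 [-0.3887 -0.5526 -0.7372  1.5761]
 [ 0.      0.      0.      1.    ]]
0.1 [ 0.17749393 -0.52005177  0.20441461] [-3.13960411e+00 -2.12714130e-04  3.28814551e-01] 0.0188
```

View pics/top0.png

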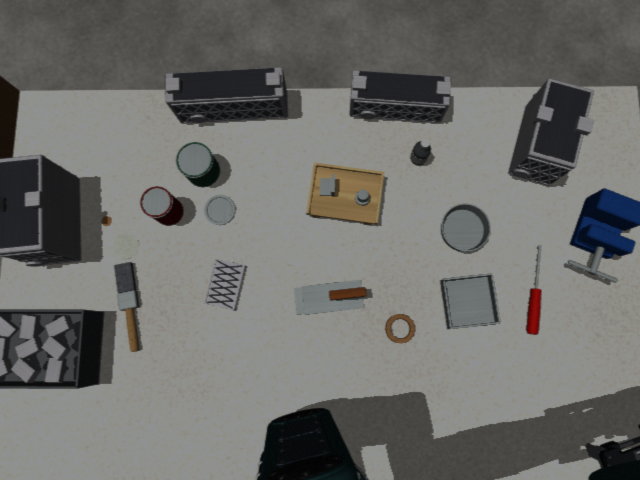

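View pics/scene0.png

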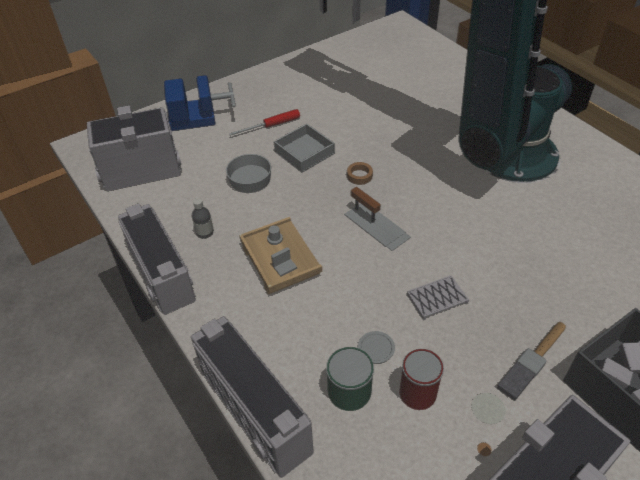

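The top view shows the cover at (226,284), the spatula with its handle at (348,295) and its tip to the left at (296,300), and the stand at (346,193). On the stand are the bracket at (328,186) and the plug at (363,198). The dish is at (465,230) and the tray at (470,301). The scene view agrees. Next I get coarse positions by casting rays, then take close wrist views.

```bash
cat > h.py <<'E'
from station import robot
import cv2,numpy as np
from scipy.spatial.transform import Rotation as Ro
def cam(n):
    if n=="wrist":
        s=robot.read_state(); c=robot.read_camera(n)
        T=np.eye(4); T[:3,:3]=Ro.from_euler('xyz',s["orientation"]).as_matrix(); T[:3,3]=s["position"]
        W=T@np.array(c["mount"])
    else:
        c=robot.read_camera(n); W=np.linalg.inv(c["extrinsics"])
    c["W"]=W; return c
def save(c,f):
    cv2.imwrite("pics/"+f+".png",c["color"][:,:,::-1]); np.savez("pics/"+f+".npz",W=c["W"],k=[c["fx"],c["fy"],c["cx"],c["cy"]])
def ray(f,uv,z):
    """pixels -> world points on plane z"""
    d=np.load("pics/"+f+".npz"); k=d["k"]; W=d["W"]; uv=np.atleast_2d(np.array(uv,float))
    r=np.c_[(uv[:,0]-k[2])/k[0],(uv[:,1]-k[3])/k[1],np.ones(len(uv))]@W[:3,:3].T
    t=(z-W[2,3])/r[:,2]; return (W[:3,3]+t[:,None]*r)[:,:2]
def tool(yaw): return [np.pi,0,yaw]
E
python3 - <<'E'
from h import *
save(cam("top"),"top1")
for n,uv,z in [("cover",(226,284),.012),("handle",(348,295),.062),("tip",(296,300),.0),("stand",(346,193),.03),("bracket",(328,186),.05),("plug",(363,198),.062),("dish",(465,228),.035),("tray",(470,301),.035),("tape",(400,328),.02),("bottle",(421,150),.1),("lid",(220,210),0),("red",(158,202),.095)]: print(n,np.round(ray("top1",uv,z),3))
c=cam("wrist"); print(np.round(c["mount"],3),c["fx"],c["cx"],c["cy"])
E
```

```text
cover [[0.471 0.222]]
handle [[ 0.443 -0.051]]
tip [[0.436 0.065]]
stand [[ 0.677 -0.049]]
bracket [[ 0.688 -0.008]]
plug [[ 0.657 -0.086]]
dish [[ 0.594 -0.314]]
tray [[ 0.432 -0.317]]
tape [[ 0.374 -0.166]]
bottle [[ 0.754 -0.21 ]]
lid [[0.645 0.245]]
red [[0.641 0.359]]
[[ 0.    -0.965 -0.263  0.077]
 [ 1.     0.    -0.     0.   ]
 [ 0.    -0.263  0.965 -0.18 ]
 [ 0.     0.     0.     1.   ]] 335.40176942820364 317.4393863395149 234.6374344997725
```

Run:
```python
from h import *
robot.move_ptp([0.56,-0.06,0.22],tool(0)); save(cam("wrist"),"w1")
print(robot.read_state()["time_s"],robot.read_state()["joints"])
```

```text
2.4 [-2.08860009e-01  1.14532125e-01  1.31260315e+00 -2.32608996e-04
  1.71458488e+00  1.36324899e+00]
```

View pics/w1.png

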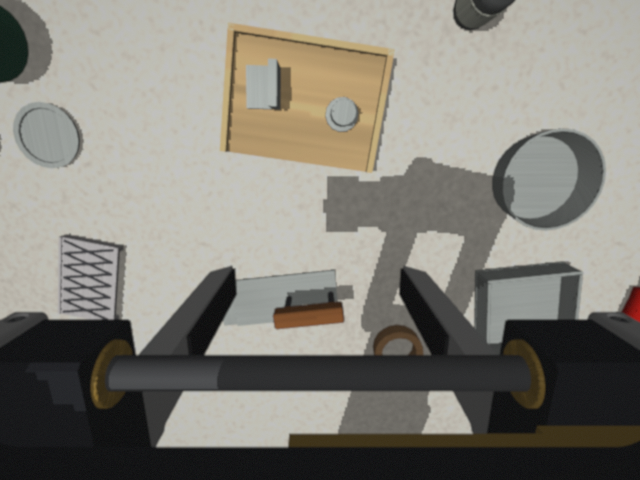

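Run:
```python
from h import *
im=cv2.imread("pics/w1.png"); a=cv2.resize(im[15:180,215:400],None,fx=3.5,fy=3.5,interpolation=cv2.INTER_CUBIC); cv2.imwrite("pics/w1a.png",a)
h=cv2.cvtColor(im,cv2.COLOR_BGR2HSV)
m=cv2.inRange(h,(8,70,60),(25,255,255)); m[:,:200]=0; m[190:]=0
m=cv2.morphologyEx(m,cv2.MORPH_CLOSE,np.ones((5,5)))
c=max(cv2.findContours(m,0,2)[0],key=cv2.contourArea)
ap=cv2.approxPolyDP(cv2.convexHull(c),6,True)[:,0]; print("stand",ap.tolist()); print(np.round(ray("w1",ap,.038),4))
t=cv2.imread("pics/top1.png"); b=cv2.resize(t[250:320,200:380],None,fx=4.4,fy=4.4,interpolation=cv2.INTER_CUBIC); cv2.imwrite("pics/topb.png",b)
```

```text
stand [[230, 24], [388, 49], [371, 171], [220, 149]]
[[ 0.7471  0.0229]
 [ 0.7254 -0.1293]
 [ 0.6084 -0.1176]
 [ 0.6313  0.0414]]
```

View pics/w1a.png

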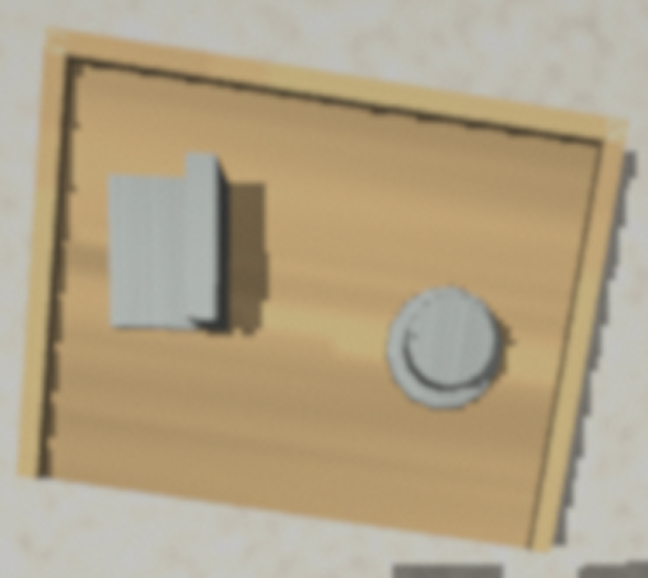

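View pics/topb.png

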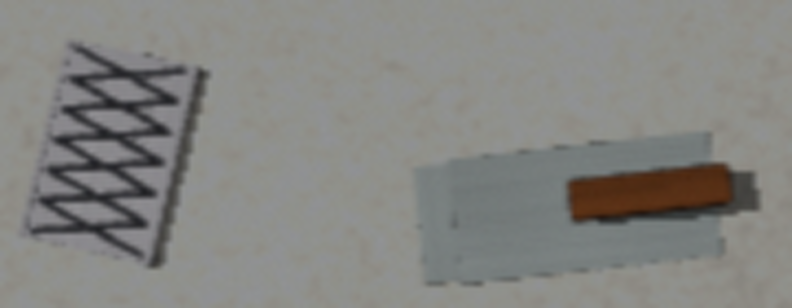

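Crop 1 (×3.5) shows the stand's lips with corners at (48,30), (626,120), (550,550) and (20,475). The bracket's flange is on its right side, at about x=186–216, and the plug's stem top is at (452,338). Crop 2 (×4.4) shows the cover corners at (72,42), (203,68), (155,262) and (22,235). The spatula handle top spans (568,181) to (732,203), and the blade spans x=415 to 722.

Run:
```python
from h import *
A=lambda p:(np.array(p,float)+.5)/3.5-.5+[215,15]
B=lambda p:(np.array(p,float)+.5)/4.4-.5+[200,250]
def show(n,P): print(n,np.round(P,4).tolist(),"mean",np.round(P.mean(0),4)); return P
yaw=lambda a,b:np.degrees(np.arctan2(*(b-a)[::-1]))
S=show("stand",ray("w1",A([(48,30),(626,120),(550,550),(20,475)]),.038)); print("yaw",yaw(S[3],S[0]),yaw(S[2],S[1]),yaw(S[1],S[0])-90,yaw(S[2],S[3])-90)
F=show("flange",ray("w1",A([(186,153),(216,153),(217,321),(187,319)]),.066)); print("yaw",yaw(F[3],F[0]),yaw(F[2],F[1]))
show("base",ray("w1",A([(108,175),(112,327)]),.036))
show("plug stem",ray("w1",A([(452,338)]),.062)); show("plug fl",ray("w1",A([(445,347)]),.037))
C=show("cover",ray("top1",B([(72,42),(203,68),(155,262),(22,235)]),.012)); print(yaw(C[1],C[0]),yaw(C[2],C[3]),yaw(C[3],C[0])+90,yaw(C[2],C[1])+90)
H=show("handle",ray("top1",B([(568,181),(727,164),(732,203),(575,221)]),.062)); print(yaw(H[1],H[0]),yaw(H[2],H[3]))
L=show("blade",ray("top1",B([(415,168),(710,132),(722,257),(427,285)]),.003)); print(yaw(L[1],L[0]),yaw(L[2],L[3]))
show("tipblade w1",ray("w1",[(238,280),(334,270)],.003))
show("handle w1",ray("w1",[(275,310),(342,303),(343,323),(275,328)],.062))
show("cover w1",ray("w1",[(62,236),(118,246)],.012))
show("dish w1 top",ray("w1",[(492,181),(604,165)],.035)); show("tray far",ray("w1",[(476,268),(581,263)],.035))
for y in np.radians([0,78,-12,-20,90,100]):
  for p in ([.66,-.09,.04],[.66,-.01,.04],[.45,-.05,.04],[.6,-.05,.1],[.4,-.05,.04]): 
    j=robot.inverse_kinematics(p,tool(y)); print(round(np.degrees(y)),p,None if j is None else np.round(j,2)[[0,5]])
```

```text
stand [[0.7477, 0.0244], [0.7254, -0.1347], [0.6076, -0.1185], [0.6299, 0.0412]] mean [ 0.6777 -0.0469]
yaw -8.087692428605084 -7.830818543351391 -7.973437384833005 -7.953031199407164
flange [[0.7111, -0.0158], [0.711, -0.0235], [0.6703, -0.0224], [0.6708, -0.0144]] mean [ 0.6908 -0.0191]
yaw -1.9084989600856748 -1.5276511228738643
base [[0.7121, 0.0105], [0.6717, 0.0117]] mean [0.6919 0.0111]
plug stem [[0.6663, -0.0857]] mean [ 0.6663 -0.0857]
plug fl [[0.666, -0.0855]] mean [ 0.666  -0.0855]
cover [[0.5278, 0.2469], [0.5142, 0.1787], [0.4149, 0.2004], [0.4285, 0.2688]] mean [0.4714 0.2237]
78.75572324272319 78.76543514703192 77.58957901516533 77.674962720087
handle [[0.452, -0.0099], [0.4603, -0.0874], [0.4413, -0.0897], [0.4325, -0.0133]] mean [ 0.4465 -0.0501]
96.12412739429307 96.56053251515306
blade [[0.4635, 0.0694], [0.4821, -0.0823], [0.4182, -0.0878], [0.4039, 0.0626]] mean [ 0.4419 -0.0095]
96.9801444824713 95.44921179801531
tipblade w1 [[0.4688, 0.0409], [0.4823, -0.0814]] mean [ 0.4755 -0.0202]
handle w1 [[0.4578, -0.0131], [0.4663, -0.0876], [0.4415, -0.0892], [0.4353,
[... 645 characters left out ...]
2 [0.66, -0.01, 0.04] [-0.1   1.68]
-12 [0.45, -0.05, 0.04] [-0.24  1.54]
-12 [0.6, -0.05, 0.1] [-0.18  1.6 ]
-12 [0.4, -0.05, 0.04] [-0.27  1.52]
-20 [0.66, -0.09, 0.04] [-0.22  1.7 ]
-20 [0.66, -0.01, 0.04] [-0.1   1.82]
-20 [0.45, -0.05, 0.04] [-0.24  1.68]
-20 [0.6, -0.05, 0.1] [-0.18  1.74]
-20 [0.4, -0.05, 0.04] [-0.27  1.65]
90 [0.66, -0.09, 0.04] [-0.22 -0.22]
90 [0.66, -0.01, 0.04] [-0.1 -0.1]
90 [0.45, -0.05, 0.04] [-0.24 -0.24]
90 [0.6, -0.05, 0.1] [-0.18 -0.18]
90 [0.4, -0.05, 0.04] [-0.27 -0.27]
100 [0.66, -0.09, 0.04] [-0.22 -0.4 ]
100 [0.66, -0.01, 0.04] [-0.1  -0.28]
100 [0.45, -0.05, 0.04] [-0.24 -0.41]
100 [0.6, -0.05, 0.1] [-0.18 -0.35]
100 [0.4, -0.05, 0.04] [-0.27 -0.44]
```

Run:
```python
from h import *
def info(t): s=robot.read_state(); print(t,round(s["time_s"],2),np.round(s["position"],4),"open",round(s["opening"],3),"gf",np.round(s["grip_force"],1),"F",np.round(s["contact_force"],1))
def pick(x,y,z,yaw):
    robot.move_ptp([x,y,.12],tool(yaw)); robot.servo_line([x,y,z],.12); info("at"); robot.grasp(); info("grasp"); robot.servo_line([x,y,.12],.15); info("up")
def drop(x,y,z,yaw):
    robot.move_ptp([x,y,.12],tool(yaw)); robot.servo_line([x,y,z],.12); info("at"); robot.gripper_open(); robot.servo_line([x,y,.12],.2)
pick(.666,-.0856,.041,np.radians(90))
drop(.599,-.311,.043,np.radians(60))
pick(.691,-.019,.042,np.radians(-1.7))
drop(.431,-.331,.046,0)
save(cam("top"),"top2"); save(cam("wrist"),"w2")
im=cv2.imread("pics/top2.png"); cv2.imwrite("pics/top2a.png",cv2.resize(im[140:340,280:520],None,fx=3,fy=3))
```

```text
at 4.61 [ 0.6667 -0.0857  0.042 ] open 0.999 gf 0.0 F [ 0.6  0.1 -0.1]
grasp 5.7 [ 0.6659 -0.0856  0.0409] open 0.241 gf 30.0 F [-0.5  0.1 -1.2]
up 6.38 [ 0.6655 -0.0855  0.1191] open 0.242 gf 30.0 F [-0.5 -0.2 -0.8]
at 8.1 [ 0.5997 -0.311   0.0439] open 0.24 gf 30.0 F [ 0.8  0.5 -0.4]
at 11.97 [ 0.6916 -0.0192  0.0429] open 1.001 gf 0.0 F [ 0.5 -0.2  0.3]
grasp 13.24 [ 0.691 -0.019  0.042] open 0.085 gf 30.0 F [-0.3  0.3  0.6]
up 13.91 [ 0.6905 -0.0189  0.1191] open 0.082 gf 30.0 F [-0.5 -0.2 -1. ]
at 16.18 [ 0.4316 -0.3312  0.0467] open 0.084 gf 30.0 F [-0.2  0.6  0.3]
```

View pics/top2a.png

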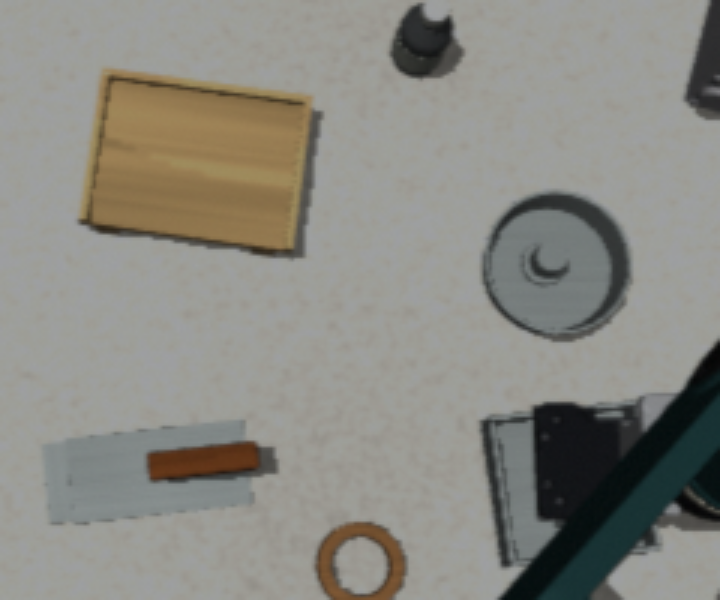

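The stand is clear and the plug is in the dish at crop (548,262). The arm hides the tray, so I'll check the bracket later. Next I grip the spatula and slide it to the pre-insert pose.

```bash
cat >> h.py <<'E'
def info(t): s=robot.read_state(); print(t,round(s["time_s"],2),np.round(s["position"],4),np.round(s["orientation"],3),"open",round(s["opening"],3),"gf",np.round(s["grip_force"],1),"F",np.round(s["contact_force"],1),"T",np.round(s["torque"],2))
G=.022; ZG=.035   # grip point along spatula x; TCP height above blade underside
def sp(o,z,deg):  # TCP pose for spatula origin o (xy), blade underside z, yaw deg
    a=np.radians(deg); return [o[0]+G*np.cos(a),o[1]+G*np.sin(a),z+ZG],tool(a)
CO=np.array([.4714,.2237]); CY=78.2; SO=np.array([.6777,-.0469]); SY=-8.0
u=lambda d:np.array([np.cos(np.radians(d)),np.sin(np.radians(d))])
E
python3 - <<'E'
from h import *
p,o=sp([.4465,-.0503],0,96.3)
robot.move_ptp([p[0],p[1],.12],o); robot.servo_line(p,.12); info("at"); robot.grasp(); info("grasp")
robot.servo_line([p[0],p[1],p[2]+.002],.05); info("lift")
p,o=sp(CO-.168*u(CY),.002,CY); robot.servo_line(p,.1,o); robot.dwell(.2); info("pre")
save(cam("top"),"top3"); save(cam("wrist"),"w3")
a=cv2.imread("pics/top3.png")[230:340,190:370]; b=cv2.imread("pics/w3.png")
cv2.imwrite("pics/v3.png",np.vstack([cv2.resize(a,(540,330),interpolation=cv2.INTER_CUBIC),cv2.resize(b,(360,270))[:, :360] if 0 else cv2.copyMakeBorder(cv2.resize(b,(360,270)),0,0,0,180,0)]))
E
```

```text
at 20.17 [ 0.4448 -0.0288  0.0357] [3.14 0.   1.68] open 0.996 gf 0.0 F [-0.2  0.2  0.1] T [-0.1  -0.07 -0.05]
grasp 21.29 [ 0.4441 -0.0284  0.035 ] [-3.142  0.     1.681] open 0.21 gf 30.0 F [-0.5 -0.4 -0.3] T [ 0.01 -0.08  0.02]
lift 21.54 [ 0.4439 -0.0284  0.0368] [-3.141 -0.     1.681] open 0.211 gf 30.0 F [ 0.2 -0.7 -2.3] T [-0.06 -0.1   0.01]
pre 22.98 [0.4416 0.0804 0.037 ] [-3.142  0.     1.364] open 0.211 gf 30.0 F [-0.2 -0.2 -2.4] T [-0.06 -0.07  0.03]
```

View pics/v3.png

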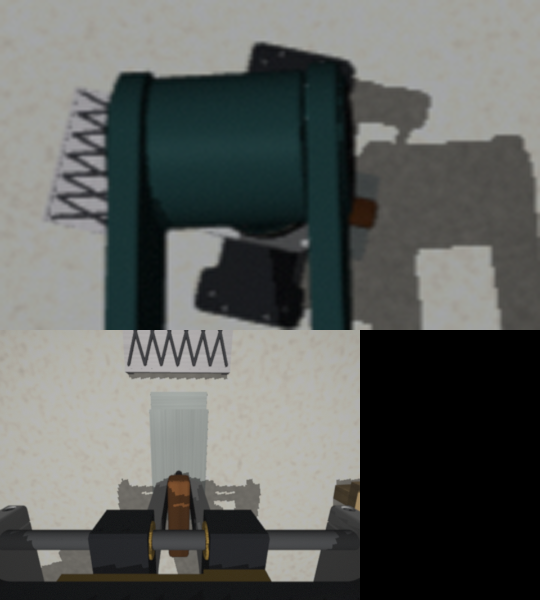

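In the wrist view the blade is centred on x≈179 and the cover's end on x≈177, so the two are aligned and parallel, and the blade hangs clear. I insert and lift.

Run:
```python
from h import *
for d in (.14,.10,.076):
    p,o=sp(CO-d*u(CY),.002,CY); robot.servo_line(p,.05,o); info("in %g"%d)
p,o=sp(CO-.076*u(CY),.012,CY); robot.servo_line(p,.02,o); info("lift")
p,o=sp(CO-.076*u(CY),.03,CY); robot.servo_line(p,.03,o); robot.dwell(.1); info("lift")
save(cam("wrist"),"w4"); cv2.imwrite("pics/w4a.png",cv2.imread("pics/w4.png")[:320])
```

```text
in 0.14 23.79 [0.4472 0.1083 0.0369] [-3.141  0.     1.365] open 0.208 gf 30.0 F [ 0.7  0.6 -2. ] T [ 0.01 -0.06 -0.01]
in 0.1 24.74 [0.4554 0.1472 0.0369] [-3.141  0.     1.365] open 0.212 gf 30.0 F [-0.2 -0.5 -2. ] T [ 0.03 -0.04  0.02]
in 0.076 25.38 [0.4603 0.171  0.0369] [-3.141  0.     1.365] open 0.212 gf 30.0 F [-0.8  0.1 -1.7] T [-0.04 -0.03 -0.  ]
lift 26.02 [0.4602 0.1707 0.0469] [-3.141  0.     1.365] open 0.209 gf 30.0 F [ 0.1 -1.5 -4.6] T [-0.15 -0.08 -0.03]
lift 26.88 [0.4601 0.1708 0.0647] [-3.141  0.     1.365] open 0.213 gf 30.0 F [-0.6  1.  -3.9] T [-0.09 -0.07  0.02]
```

View pics/w4a.png

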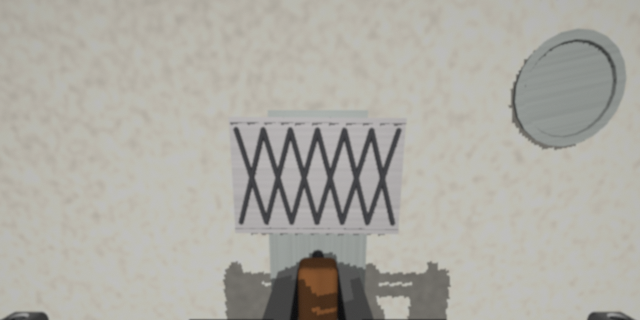

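The cover is on the blade with its corners at (231,119), (407,119), (400,232) and (237,232), and the tip just shows beyond it. I carry it to the stand.

Run:
```python
from h import *
C=ray("w4",[(231,119),(407,119),(400,232),(237,232)],.037); d=C.mean(0)-(CO-.076*u(CY)); off=d@u(CY),d@u(CY+90)
yy=[np.degrees(np.arctan2(*(b-a)[::-1])) for a,b in ((C[2],C[1]),(C[3],C[0]))]
print(np.round(C,4).tolist(),"offset",np.round(off,4),yy)
p,o=sp(CO-.076*u(CY),.12,CY); robot.servo_line(p,.08,o); info("up")
D=min(max(off[0],.070),.082)
p,o=sp(SO-D*u(SY)-0.0*u(SY+90),.12,SY); robot.servo_line(p,.08,o); info("over")
p,o=sp(SO-D*u(SY),.06,SY); robot.servo_line(p,.06,o); robot.dwell(.2); info("above")
save(cam("wrist"),"w5"); save(cam("top"),"top5")
```

```text
[[0.4295, 0.2698], [0.5308, 0.2486], [0.5171, 0.1813], [0.4147, 0.2027]] offset [ 0.0782 -0.0012] [np.float64(78.49459447101862), np.float64(77.5348296116115)]
up 28.2 [0.4599 0.1707 0.1541] [-3.140e+00  1.000e-03  1.365e+00] open 0.211 gf 30.0 F [-1.  -0.4 -4.1] T [-0.13 -0.01  0.03]
over 31.66 [ 0.622  -0.0389  0.1551] [-3.142  0.    -0.139] open 0.205 gf 30.0 F [ 0.6 -0.1 -3.8] T [0.01 0.12 0.02]
above 33.01 [ 0.6224 -0.0391  0.0956] [-3.142e+00 -1.000e-03 -1.400e-01] open 0.215 gf 30.0 F [ 0.2 -0.3 -4.1] T [ 0.06  0.08 -0.  ]
```

View pics/w5.png

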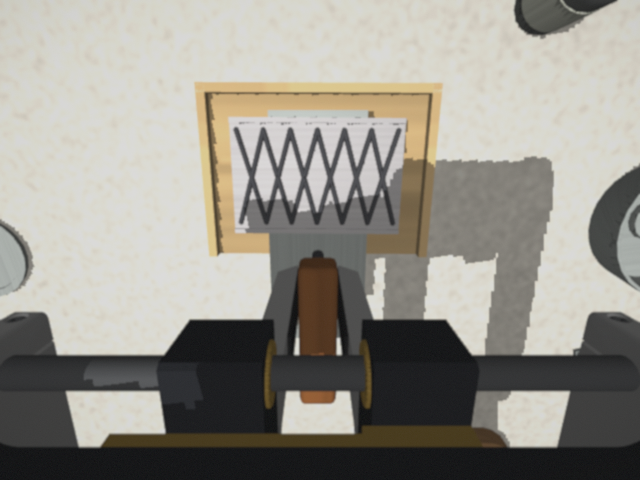

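The cover is centred over the deck between the lips, parallel to them, and hasn't shifted on the blade. I lower it, checking the force as it goes.

Run:
```python
from h import *
D=.0782
for z in (.042,.036,.0325):
    p,o=sp(SO-D*u(SY),z,SY); robot.servo_line(p,.025,o); robot.dwell(.1); info("z %g"%z)
    print([round(float(np.mean([robot.read_state()["contact_force"][2]])),2)])
p,o=sp(SO-(D+.012)*u(SY),.0325,SY); robot.servo_line(p,.03,o); info("draw"); save(cam("wrist"),"w6")
cv2.imwrite("pics/w6a.png",cv2.imread("pics/w6.png")[:320])
```

```text
z 0.042 34.08 [ 0.6223 -0.0391  0.0774] [-3.142e+00 -1.000e-03 -1.400e-01] open 0.207 gf 30.0 F [-0.2 -0.1 -3.9] T [0.06 0.14 0.  ]
[-3.91]
z 0.036 34.57 [ 0.622  -0.0391  0.0709] [ 3.142  0.    -0.14 ] open 0.209 gf 30.0 F [-0.  -0.1 -3.5] T [ 0.06  0.07 -0.04]
[-3.47]
z 0.0325 34.96 [ 0.6224 -0.0392  0.068 ] [ 3.142e+00 -1.000e-03 -1.400e-01] open 0.206 gf 30.0 F [-0.1 -0.2 -1.7] T [ 0.06  0.02 -0.03]
[-1.72]
draw 35.51 [ 0.6101 -0.0374  0.0676] [-3.142 -0.    -0.14 ] open 0.21 gf 30.0 F [ 1.  -0.4 -2.2] T [ 0.08 -0.01 -0.02]
```

View pics/w6a.png

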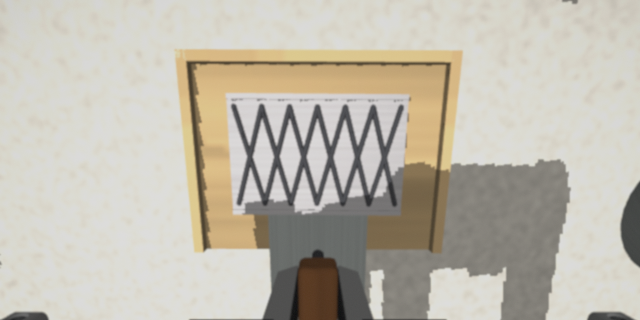

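The cover stayed on the deck while the blade moved back: the tip has gone from beyond its far edge and the force is back to the spatula's weight alone. I draw the blade fully out, lay the spatula down and verify.

Run:
```python
from h import *
d=ray("w6",[(227,95),(409,95),(400,213),(233,213)],.042).mean(0)-SO; print("cover in stand",np.round([d@u(SY),d@u(SY+90)],4))
p,o=sp(SO-.225*u(SY),.0325,SY); robot.servo_line(p,.07,o); robot.dwell(.3); info("out")
p,o=sp(SO-.225*u(SY),.004,SY); robot.servo_line(p,.05,o)
p,o=sp(SO-.225*u(SY),.0,SY); robot.servo_line(p,.02,o); robot.dwell(.2); info("down")
robot.gripper_open(); info("released")
robot.servo_line([p[0],p[1],.15],.1); robot.move_ptp([.3,-.05,.25],tool(0)); robot.dwell(.3); info("away")
save(cam("top"),"top7"); save(cam("scene"),"s7")
a=cv2.imread("pics/top7.png")[150:350,200:520]; b=cv2.imread("pics/s7.png")[110:310,200:520]
cv2.imwrite("pics/v7.png",cv2.resize(np.vstack([a,b]),None,fx=1.5,fy=1.5,interpolation=cv2.INTER_CUBIC))
```

```text
cover in stand [0.0011 0.0005]
out 37.93 [ 0.4767 -0.0187  0.0675] [ 3.142  0.    -0.14 ] open 0.212 gf 30.0 F [-0.4 -1.3 -0.9] T [0.04 0.01 0.07]
down 39.2 [ 0.4766 -0.0186  0.035 ] [-3.142  0.    -0.14 ] open 0.214 gf 30.0 F [-0.1  0.  -1.4] T [ 0.    0.01 -0.04]
released 40.41 [ 0.4767 -0.0186  0.035 ] [-3.142  0.    -0.14 ] open 1.005 gf 0.0 F [-0.4 -0.2  0.1] T [ 0.04  0.02 -0.05]
away 42.84 [ 0.3003 -0.0499  0.2492] [-3.141e+00  2.000e-03  1.000e-03] open 1.001 gf 0.0 F [ 0.5  0.7 -0.7] T [-0.01  0.03 -0.02]
```

View pics/v7.png

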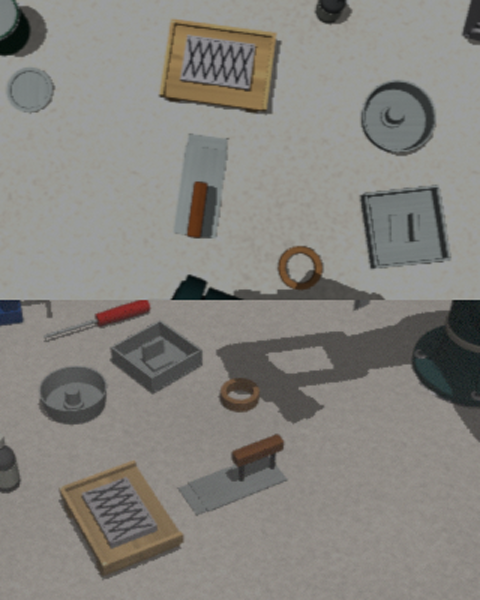

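Both views show the cover square and centred on the deck at (219,63), the spatula flat on the bench, the plug in the dish at (395,118) and the bracket in the tray at (403,228). I hand the job in.

```bash
python3 -c "
from station import robot
print(robot.job_done())"
```

```text
the job is handed in; nothing more can be done
None
```

The job is handed in at about 43 s of the 72 s allowed; the last camera views show the cover about 1 mm off the stand's centre, the plug in the dish, the bracket in the tray and the spatula flat on the bench, though the hand-in call gave no verdict.

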